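Stand the notched gel plate in the drying rack

TASK

Take the notched glass gel plate that lies flat on the black mat and stand it upright, notch up, in the empty slot of the white drying rack, let down gently, never dropped, until its straight edge rests on the slot's floor, and let go of it. You may lean it against the end wall of the gel tank to change from a hold on its sides to a hold on its notched edge. Leave the other plates and everything else on the bench where they are.

Things in the scene. Friction and masses are not known exactly. Their poses are not given: they have to be found in the camera images.
- notched_plate: Plate to rack: green-tinged glass, 100 x 66 x 6 mm, 0.1 kg, lying flat on the black mat. One 66 mm edge has a notch 44 mm wide, 12 mm deep between two ears 11 mm wide; the opposite edge is straight. Origin at the middle of the 100 x 66 x 6 block (centre of mass 1 mm towards the straight edge); x along the length to the notched edge, y across the width, z through the thickness.
- plate_foot (a point): Middle of the notched plate's straight short edge, half way through the thickness, 50 mm from the plate's origin along its -x. This edge is the foot when the plate stands. Axes as the plate.
- plate_notch (a point): Middle of the bottom of the notch, half way through the thickness, 38 mm from the plate's origin along its +x, 88 mm from the foot. Axes as the plate.
- plain_plate: A second plate of the same glass, 100 x 66 x 6 mm, four straight edges and no notch, lying flat on the black mat; leave it. Origin at its middle, x along its length.
- rack: Fixed white drying rack, 174 (x) x 90 (y) x 85 mm high, open on top. Its side walls, 70 mm apart inside, carry pairs of upright ribs reaching 8 mm inwards: four slots 38 mm apart, at x = -57, -19, 19, 57 mm, for plates on their short edges, faces square to x; plates stick out 25 mm above the walls. Between the ribs of the two walls it is open. Origin: middle of the underside; z up.
- free_slot: The rack's one empty slot (varies). Origin at the middle of the slot's floor, 10 mm above the bench. x across the slot (9.5 mm wide for a 6 mm plate, flared to about 16 mm over the top 10 mm), y along it (70 mm between the walls for a 66 mm plate), z up; the mouth is at z = 75 mm.
- tank: Fixed clear acrylic gel tank with a white rim, 110 (x) x 190 (y) x 50 mm high, walls 4 mm, open on top. Behind its end wall at -y is an empty buffer well, 102 mm wide, 53 mm along y, 46 mm deep. Two plug posts stand at the +y end. Origin: middle of the underside; z up.
- tank_wall (a point): Middle of the top outer edge of the tank's end wall at -y, 50 mm above the bench. Axes as the tank: -y points out from the wall over the open bench. A plate leans here, foot on the bench and back on this edge, without slipping when it is 50 to 65 degrees from level (foot about 23 to 42 mm out from the wall).
- rack_plate1: A plain plate, 100 x 66 x 6 mm, standing upright in one of the other slots of the rack; leave it. Origin at its middle (60 mm above the bench), x across its thickness, y along its width, z up.
- rack_plate2: A plain plate, 100 x 66 x 6 mm, standing upright in one of the other slots of the rack; leave it. Origin at its middle (60 mm above the bench), x across its thickness, y along its width, z up.
- rack_plate3: A plain plate, 100 x 66 x 6 mm, standing upright in one of the other slots of the rack; leave it. Origin at its middle (60 mm above the bench), x across its thickness, y along its width, z up.
- pipette: Bystander: a white and green micropipette about 245 mm long lying on the bench near the robot, 36 mm high; x along its length, origin underneath.
- tube_rack: Bystander: blue tube rack, 115 x 62 x 52 mm with tubes, on the robot's side of the tank; origin underneath.
- tip_box: Bystander: grey box of pipette tips with clear lid, 122 x 84 x 60 mm, beyond the tank; origin underneath.
- buffer_bottle: Bystander: clear bottle 68 mm across and 125 mm high, beyond the rack; origin underneath.
- comb: Bystander: clear gel comb 92 x 32 x 4 mm, lying beyond the mat; origin underneath.
Not all that is in view belongs to the job. What is shaped like the notched_plate but red is not meant.

How it is judged (in metres and radians):
At the end, for the whole second after the job is handed in: The notched plate stands at rest, out of the fingers, in the empty slot, notch up: within 5 degrees of upright, faces within 7 degrees of square to the rack; its straight edge under 4 mm above the floor, within 4 mm of the middle across the slot and 6 mm along it (angle between notched_plate's own x axis and vertical below 0.09 rad and x of plate_foot in the frame of free_slot between -0.004 and 0.004 m and y of plate_foot in the frame of free_slot between -0.006 and 0.006 m and z of plate_foot in the frame of free_slot below 0.004 m and angle between the z axis of notched_plate and the x axis of free_slot, either way round below 0.12 rad and linear speed of notched_plate below 0.02 m/s and contact force between notched_plate and the fingers below 0.1 N); the robot touches nothing.
It fails at once if the notched plate is dropped: out of the fingers it moves faster than 0.4 m/s (a fall of about 8 mm) (contact force between notched_plate and the fingers below 0.05 N and linear speed of notched_plate above 0.4 m/s).
It fails at once if the other plates in the rack are pulled out or shifted by more than 15 mm (distance of any of rack_plate1, rack_plate2, rack_plate3 from where it was at the start of the episode above 0.015 m).
It fails at once if the plain plate on the mat is moved by more than 20 mm (distance of plain_plate from where it was at the start of the episode above 0.02 m).
It fails at once if a bystander is moved by more than 30 mm (distance of any of pipette, tube_rack, tip_box, buffer_bottle, comb from where it was at the start of the episode above 0.03 m).
It fails at once if the notched plate knocks against the rack with more than 40 N (contact force between notched_plate and rack above 40 N).
It also fails if it takes over 62 s, if anything falls off the work surface, if the arm or the gripper's body presses on something with over 40 N, if the wrist force passes 120 N, or if a joint passes its speed limit or range.

ROBOT

A 6-joint arm with a two-finger parallel gripper is mounted at the origin on the work surface. World frame = base frame: x ahead of the robot, y to its left, z up, the work surface at z = 0. Lengths are in m, angles in degrees, forces in N, time in s.
With the tool pointing down it reaches from about 0.35 to 0.875 m from the base axis. Payload 4.2 kg.
Tool frame: the origin (TCP) lies on the centre line of the jaws, within the pads' length; the fingertips stand 25 mm ahead of it and the grasp point (between the pads) lies 6 mm ahead of it; z points along the fingers, y is the line along which they close (so a half turn about z gives the same grasp; the last joint's range is limited). The gripper opens to 87 mm and grips with 3 to 60 N. Pads are 19 mm wide; open, the fingers measure 117 mm over their backs; the gripper's body (75 mm by 190 mm) begins 51 mm behind the grasp point.
Start: joints at [78.415, 22.042, 0.453, 0, -68.411, -14.817], TCP at [0.278, 0.56, 0.248] pointing down, gripper open.
Joint ranges: [-179.83, 179.83], [-69.29, 118.12], [-61.27, 80.66], [-181.25, 117.63], [-171.15, -9.14], [-177.46, 177.46]. Speed limits (degrees/s): [159.86, 159.86, 180, 180, 180, 180].

INTERFACE

Orientations are given as a 3x3 rotation matrix whose columns are the frame's x, y, z axes.
In Python, from station import r gives the robot as it stands.
- The arm moves only by the tool move_arm, never from a script. Its argument "series" is a list of rows, each an object with "grip": the opening, from 0 (shut) to 1 (fully open); "xyz": the shift along the tool's x, y, z in mm, a list of three; "angular": the turn, a rotation vector about the tool's x, y, z in rad, a list of three. A call has 1 to 10 rows; each row is the pose to reach, as a shift and turn from the pose commanded when the call began, along the tool's axes at that moment; what a row does not reach only later rows make up. A row lasts 1/10 s, in which the tool goes at most 50 mm and 8.59 degrees, less where a joint would pass 70% of its speed; a pose out of reach is approached as far as the arm can. A call with a gripper value outside its range is refused whole. The fingers move at their own pace and stop on an object; the grip force is fixed at half the most. Time passes only in rows, so rows that repeat a pose let the fingers close. It gives the time, the measured TCP pose, the force, the opening and the grip force at its end, in the units of the state.
- r.sense(): the state, without advancing time (a new reading comes with each control period).
- r.capture(name): name is "scene" or "top" or "wrist"; returns a dict with "img" (420x560x3 uint8, red, green, blue), "camera_matrix" (3x3 intrinsics, pixels), "k1" (the pictures are not rectified: a ray, as slopes to the right and down, at radius r is drawn at 1 + k1 r^2 times it, then the intrinsics apply), "rvec" (rotation vector, rad) and "tvec" (3), from world to camera coordinates, as OpenCV has them; the wrist camera has in their place "hand_eye" (4x4, takes a point from camera to tool coordinates, whose origin is the TCP and whose axes are the flange's). Camera axes: x right, y down, z forward; pixel columns grow to the right and rows downward; lengths in m; the calibration is good to about 2 mm. A picture is of the moment at which its call begins: read the wrist's pose just before it. There is no depth.
- r.finish_job(): hands the job in; it is judged then, once.
The state is a dict: "time_s": time; "joints": joint angles; "joint_velocities": joint speeds; "effort": joint torques, N m; "tcp_pos": TCP position; "ee_rot": TCP orientation; "wrist_force": force on the tool from outside, world axes, zero at the start; "moment": the same for the moment, N m; "gripper_width": opening from 0.0 (shut) to 1.0 (fully open); "gripper_force": force on a finger pad.
Only numpy, scipy, OpenCV 4.12 (cv2) and the standard library are available. Lean on these libraries where they do the work, as an engineer would, in place of code of your own. Each camera call takes 0.05 s, during which the arm holds its last target. There are 200 camera calls.

## Working session

There is one attempt and no reset: what is moved stays moved. The work goes in short steps, Python scripts to look and compute and a tool call to move; the robot and the scene stay as the last step left them, time stands still between calls to the robot, and variables do not carry over. Pictures are saved under pics/ and viewed, at most 10 in all, crops included, and the job is handed in when it is done.

Besides the shell and the picture viewer there is one more tool, called after "Emit:" as name([rows], argument=value, ...), one row to a line, values as JSON. move_arm: Moves the arm, as the interface text tells. Its arguments: {"type":"object","properties":{"series":{"type":"array"}},"required":["series"]}

```bash
mkdir -p pics; ls
python3 - <<'E'
from station import r
import cv2,pickle
s=r.sense(); print(s)
d={}
for n in("scene","top","wrist"):
    c=r.capture(n); d[n]=c; cv2.imwrite(f"pics/{n}0.png",c["img"][:,:,::-1]); print(n,{k:v for k,v in c.items() if k!="img"})
pickle.dump((s,d),open("d0.pkl","wb"))
E
```

```text
pics
{'time_s': 0.0, 'joints': array([ 7.84125235e+01,  2.20895097e+01,  3.79301340e-01, -2.81338456e-02,
       -6.84130237e+01, -1.48184142e+01]), 'joint_velocities': array([-0.03178892, -0.00646202, -0.02238293, -0.00674955,  0.06924487,
        0.00448437]), 'effort': array([-8.98615108e-04, -3.90666211e+01,  1.87407160e+01,  4.22012463e+00,
        1.10211584e-02, -1.93215692e-04]), 'tcp_pos': array([0.27767453, 0.5593035 , 0.2464717 ]), 'ee_rot': array([[ 8.95585514e-01, -4.44888541e-01, -8.79292403e-04],
       [-4.44889397e-01, -8.95583253e-01, -2.01521690e-03],
       [ 1.09067357e-04,  2.19598693e-03, -9.99997583e-01]]), 'wrist_force': array([0.81330578, 0.94389744, 0.12454319]), 'moment': array([-0.01549162,  0.00537451,  0.03629905]), 'gripper_force': 0.0, 'gripper_width': 1.0000092496199704}
scene {'camera_matrix': array([[469.95328392,   0.        , 274.92136122],
       [  0.        , 469.95328392, 200.01135353],
       [  0.        ,   0.        ,   1.        ]]), 'k1': -0.006702442263193893, 'rvec': array([ 1.41238532,  1.85387562, -1.0133825 ]), 'tvec': array([ 0.21
[... 213 characters left out ...]
'k1': -0.07000408423662964, 'rvec': array([ 2.184996  , -2.16274894,  0.12641741]), 'tvec': array([-0.09856584,  0.54505166,  1.54913109])}
wrist {'camera_matrix': array([[370.51936966,   0.        , 276.43608975],
       [  0.        , 370.51936966, 209.60350281],
       [  0.        ,   0.        ,   1.        ]]), 'k1': -0.06675925024524651, 'hand_eye': array([[ 2.36654703e-04, -9.63452215e-01, -2.67880147e-01,
         7.46217627e-02],
       [ 9.99999828e-01,  3.71937830e-04, -4.54269066e-04,
         1.21991367e-03],
       [ 5.37301298e-04, -2.67879994e-01,  9.63452137e-01,
        -1.35821921e-01],
       [ 0.00000000e+00,  0.00000000e+00,  0.00000000e+00,
         1.00000000e+00]])}
```

View pics/top0.png

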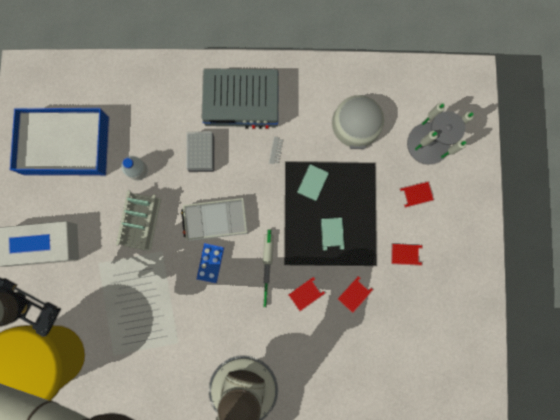

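View pics/scene0.png

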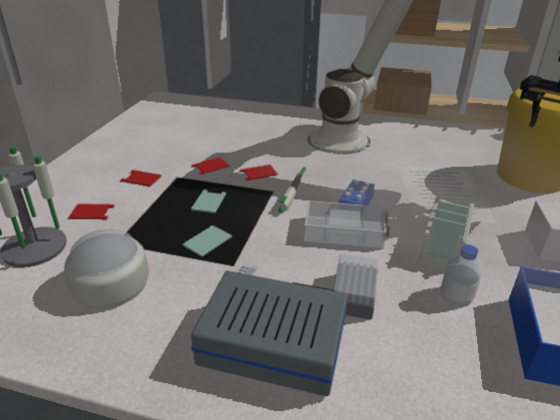

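The top view shows the notched plate at about (332,233) with its notch toward the robot (bottom). The plain plate is at (313,182), the rack at (137,220), and the tank at (215,218) with its posts on the left, so its free end wall is at (245,218). The red notched decoys lie around the mat. The scene view agrees with this.

```bash
cat > h.py <<'E'
import numpy as np,cv2,pickle
from scipy.spatial.transform import Rotation as R
def cam(c,s=None):
    "world-from-camera R, centre"
    if "hand_eye" in c:
        T=np.eye(4);T[:3,:3]=s["ee_rot"];T[:3,3]=s["tcp_pos"];T=T@c["hand_eye"];return T[:3,:3],T[:3,3]
    Rm=cv2.Rodrigues(c["rvec"])[0];return Rm.T,-Rm.T@c["tvec"]
def rays(c,px,s=None):
    Rm,o=cam(c,s);u=cv2.undistortPoints(np.array(px,float).reshape(-1,1,2),c["camera_matrix"],np.array([c["k1"],0,0,0]))[:,0]
    return o,np.c_[u,np.ones(len(u))]@Rm.T
def cast(c,px,z,s=None):
    o,d=rays(c,px,s);return o+d*((z-o[2])/d[:,2])[:,None]
def proj(c,P,s=None):
    Rm,o=cam(c,s);p=(np.array(P,float).reshape(-1,3)-o)@Rm
    return cv2.projectPoints(p,np.zeros(3),np.zeros(3),c["camera_matrix"],np.array([c["k1"],0,0,0]))[0][:,0]
def snap(n,name=None):
    from station import r
    s=r.sense();c=r.capture(n)
    if name: cv2.imwrite(f"pics/{name}.png",c["img"][:,:,::-1]);pickle.dump((s,c),open(name+".pkl","wb"))
    return s,c
def green(img):
    hsv=cv2.cvtColor(img,cv2.COLOR_RGB2HSV);return cv2.inRange(hsv,(60,35,60),(100,200,255))
def toolshift(s,dp): return s["ee_rot"].T@np.array(dp)*1000
E
python3 - <<'E'
from h import *
s,d=pickle.load(open("d0.pkl","rb"));c=d["top"]
m=green(c["img"])
for k in cv2.findContours(m,0,2)[0]:
    if cv2.contourArea(k)>150:
        rc=cv2.minAreaRect(k);w=cast(c,cv2.boxPoints(rc),.007);print(rc,w.mean(0).round(3),w.round(3).tolist())
for n,px,z in(("tank",[(247,199),(247,235),(184,206),(186,238)],.05),("rack",[(124,192),(156,195),(148,250),(117,247)],.085),("mat",[(285,162),(376,162),(376,265),(285,265)],0),("pip",[(268,230),(266,305)],.02),("tcp",[(240,390)],.3)):
    print(n,cast(c,px,z).round(3).tolist())
E
```

```text
((332.02880859375, 233.43142700195312), (32.527793884277344, 22.74949836730957), 86.18592071533203) [ 0.499 -0.28   0.007] [[0.549, -0.239, 0.007], [0.555, -0.313, 0.007], [0.45, -0.32, 0.007], [0.444, -0.246, 0.007]]
((312.4833679199219, 182.09249877929688), (22.478864669799805, 32.51000213623047), 24.22774314880371) [ 0.666 -0.216  0.007] [[0.632, -0.161, 0.007], [0.73, -0.205, 0.007], [0.7, -0.272, 0.007], [0.602, -0.228, 0.007]]
tank [[0.602, -0.006, 0.05], [0.488, -0.008, 0.05], [0.577, 0.191, 0.05], [0.477, 0.182, 0.05]]
rack [[0.615, 0.373, 0.085], [0.606, 0.273, 0.085], [0.437, 0.292, 0.085], [0.445, 0.387, 0.085]]
mat [[0.733, -0.127, 0.0], [0.737, -0.427, 0.0], [0.399, -0.423, 0.0], [0.397, -0.129, 0.0]]
pip [[0.507, -0.073, 0.02], [0.27, -0.07, 0.02]]
tcp [[0.074, -0.006, 0.3]]
```

Run:
```python
import cv2
i=cv2.imread("pics/top0.png");cv2.imwrite("pics/top0c.png",cv2.resize(i[150:300,100:300],None,fx=4,fy=4,interpolation=cv2.INTER_CUBIC))
```

```text
(no output)
```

View pics/top0c.png

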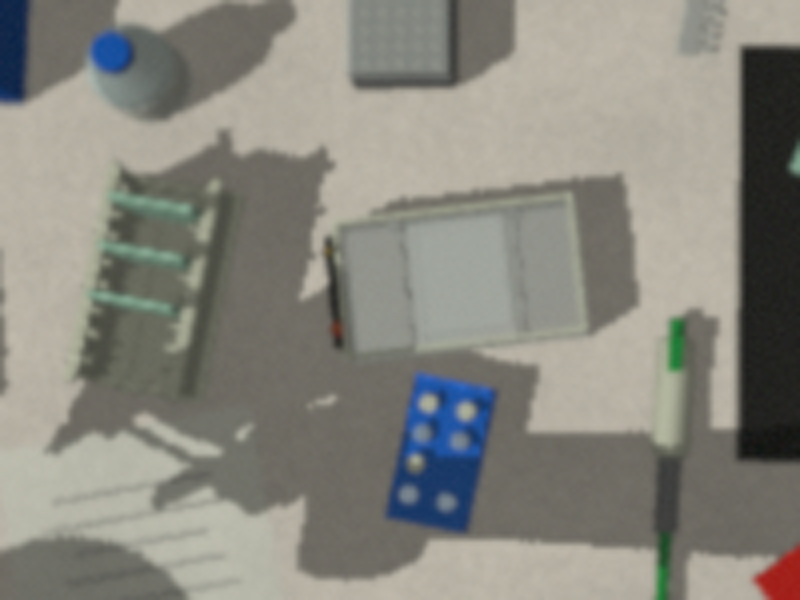

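The free slot is the end slot nearest the robot, at crop (130,365). The tank's free end wall runs from crop (573,193) to (587,332). I'll check the wrist joints for the planned poses before moving.

```bash
cat > ik.py <<'E'
from h import *
from scipy.optimize import least_squares
def fk(j,s4=1):
    j=np.radians(j);e=lambda a,t:R.from_euler(a,t)
    # base: j5=0 -> tool z along +x ; M fixed from start pose
    return e('z',j[0])*e('y',j[1]-j[2])*e('x',s4*j[3])*e('y',-j[4])
s0=pickle.load(open("d0.pkl","rb"))[0]
def tool(j,s4=1,s6=-1):
    j0=s0["joints"];M=fk(j0,s4).inv()*R.from_matrix(s0["ee_rot"])
    return fk(j,s4)*M*R.from_euler('z',s6*np.radians(j[5]-j0[5]))
def wr(Rt,j1,p,s4,s6):
    out=[]
    for g in(-150,-90,-30,0,30,90):
      for h in(-120,0,120):
        f=lambda q:(Rt.inv()*tool([j1,p,0,q[0],q[1],q[2]],s4,s6)).as_rotvec()
        q=least_squares(f,[g,-60,h]).x
        if np.linalg.norm(f(q))<1e-6:
            q[[0,2]]=(q[[0,2]]+180)%360-180
            q=q.round(0)
            if -171<q[1]<-9 and q.tolist() not in out: out.append(q.tolist())
    return out
if __name__=="__main__":
    for s4 in(1,-1):
      for sg in(1,-1):
        a=np.radians(60);px=np.array([0,np.cos(a),np.sin(a)]);z=np.array([0,np.sin(a),-np.cos(a)])
        x=sg*px;Rt=R.from_matrix(np.c_[x,np.cross(z,x),z]);print("lean",s4,sg,wr(Rt,-20,30,s4,-1))
      for sg in(1,-1):
        z=-px;y=sg*np.array([0,np.sin(a),-np.cos(a)]);Rt=R.from_matrix(np.c_[np.cross(y,z),y,z]);print("regrasp",s4,sg,wr(Rt,0,30,s4,-1))
      for sg in(1,-1):
        z=np.array([0,0,-1.]);y=sg*np.array([1.,0,0]);Rt=R.from_matrix(np.c_[np.cross(y,z),y,z]);print("rack",s4,sg,wr(Rt,38,25,s4,-1))
E
python3 ik.py
```

```text
lean 1 1 [[54.0, -90.0, -144.0]]
lean 1 -1 [[54.0, -90.0, 36.0]]
regrasp 1 1 [[-34.0, -64.0, -106.0]]
regrasp 1 -1 [[-34.0, -64.0, 74.0]]
rack 1 1 [[-0.0, -65.0, 142.0]]
rack 1 -1 [[-0.0, -65.0, -38.0]]
lean -1 1 [[-54.0, -90.0, -144.0]]
lean -1 -1 [[-54.0, -90.0, 36.0]]
regrasp -1 1 [[34.0, -64.0, -106.0]]
regrasp -1 -1 [[34.0, -64.0, 74.0]]
rack -1 1 [[-0.0, -65.0, 142.0]]
rack -1 -1 [[0.0, -65.0, -38.0]]
```

Emit:
move_arm([
  {"grip": 1, "xyz": [572, 653, 0], "angular": [0, 0, -0.527]},
  {"grip": 1, "xyz": [572, 653, 0], "angular": [0, 0, -0.527]},
  {"grip": 1, "xyz": [572, 653, 0], "angular": [0, 0, -0.527]},
  {"grip": 1, "xyz": [572, 653, 0], "angular": [0, 0, -0.527]},
  {"grip": 1, "xyz": [572, 653, 0], "angular": [0, 0, -0.527]},
  {"grip": 1, "xyz": [572, 653, 0], "angular": [0, 0, -0.527]},
  {"grip": 1, "xyz": [572, 653, 0], "angular": [0, 0, -0.527]},
  {"grip": 1, "xyz": [572, 653, 0], "angular": [0, 0, -0.527]},
  {"grip": 1, "xyz": [572, 653, 0], "angular": [0, 0, -0.527]},
  {"grip": 1, "xyz": [572, 653, 0], "angular": [0, 0, -0.527]},
])

```text
time_s: 1.15
tcp_pos: [0.4056, 0.0744, 0.2478]
ee_rot: [[0.998, 0.067, 0.001], [0.067, -0.998, 0.0], [0.001, -0.0, -1.0]]
wrist_force: [1.2, 0.5, 0.3]
gripper_width: 0.999
gripper_force: 0.0
```

```bash
python3 -c "
from h import *
snap('wrist','w1')"
```

Emit:
move_arm([
  {"grip": 1, "xyz": [70, 360, 88], "angular": [0, 0, 0]},
  {"grip": 1, "xyz": [70, 360, 88], "angular": [0, 0, 0]},
  {"grip": 1, "xyz": [70, 360, 88], "angular": [0, 0, 0]},
  {"grip": 1, "xyz": [70, 360, 88], "angular": [0, 0, 0]},
  {"grip": 1, "xyz": [70, 360, 88], "angular": [0, 0, 0]},
  {"grip": 1, "xyz": [70, 360, 88], "angular": [0, 0, 0]},
  {"grip": 1, "xyz": [70, 360, 88], "angular": [0, 0, 0]},
  {"grip": 1, "xyz": [70, 360, 88], "angular": [0, 0, 0]},
  {"grip": 1, "xyz": [70, 360, 88], "angular": [0, 0, 0]},
  {"grip": 1, "xyz": [70, 360, 88], "angular": [0, 0, 0]},
])

```text
time_s: 2.2
tcp_pos: [0.4989, -0.2784, 0.1587]
ee_rot: [[0.998, 0.065, -0.002], [0.065, -0.998, 0.001], [-0.002, -0.001, -1.0]]
wrist_force: [-0.3, 0.3, -1.2]
gripper_width: 0.998
gripper_force: 0.0
```

Run:
```python
from h import *
s,c=snap('wrist','w2');print(s["tcp_pos"].round(4),s["joints"].round(1))
m=green(c["img"])
for k in cv2.findContours(m,0,1)[0]:
    if cv2.contourArea(k)>1500:
        k=cv2.approxPolyDP(k,4,True)[:,0];w=cast(c,k,.0065,s);print(k.tolist(),w[:,:2].round(4).tolist())
a=cv2.imread("pics/w1.png");b=cv2.imread("pics/w2.png");cv2.imwrite("pics/w12.png",cv2.resize(np.hstack([a,b]),(800,300)))
```

```text
[ 0.4989 -0.2784  0.1587] [-12.9  21.4 -14.3  -0.  -54.4 106.6]
[[238, 140], [240, 258], [251, 259], [253, 246], [287, 245], [303, 246], [305, 259], [317, 259], [321, 140]] [[0.5461, -0.2472], [0.4485, -0.2525], [0.4482, -0.2618], [0.4599, -0.2629], [0.4627, -0.291], [0.4626, -0.3044], [0.4511, -0.307], [0.4518, -0.3171], [0.5502, -0.3109]]
[[136, 14], [216, 56], [243, 0], [140, 0]] [[0.6323, -0.1696], [0.6062, -0.2286], [0.6454, -0.2466], [0.6419, -0.1726]]
```

View pics/w12.png

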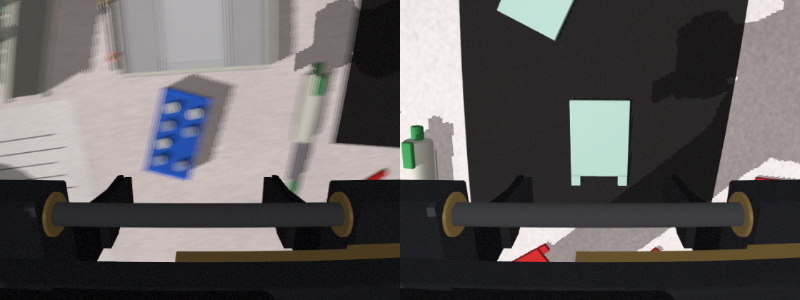

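The left half (first stop) shows the tube rack and tank, and the right half shows the notched plate centred with its notch toward the gripper. I'll descend astride it near the notch end.

Emit:
move_arm([
  {"grip": 1, "xyz": [-25, 3.5, 40], "angular": [0, 0, 0]},
  {"grip": 1, "xyz": [-25, 3.5, 80], "angular": [0, 0, 0]},
  {"grip": 1, "xyz": [-25, 3.5, 110], "angular": [0, 0, 0]},
  {"grip": 1, "xyz": [-25, 3.5, 122], "angular": [0, 0, 0]},
  {"grip": 1, "xyz": [-25, 3.5, 127], "angular": [0, 0, 0]},
  {"grip": 1, "xyz": [-25, 3.5, 130], "angular": [0, 0, 0]},
  {"grip": 1, "xyz": [-25, 3.5, 130], "angular": [0, 0, 0]},
])

```text
time_s: 2.95
tcp_pos: [0.4757, -0.2832, 0.0307]
ee_rot: [[0.998, 0.067, 0.002], [0.067, -0.998, -0.001], [0.002, 0.001, -1.0]]
wrist_force: [-1.3, -0.3, 0.3]
gripper_width: 1.001
gripper_force: 0.0
```

Run:
```python
from h import *
s,c=snap('wrist','w3');print(s["tcp_pos"].round(4),s["wrist_force"].round(1))
s1,c1=pickle.load(open("w1.pkl","rb"))
s2,c2=snap("scene","s3")
b=cv2.imread("pics/s3.png")[160:260,120:280];cv2.imwrite("pics/w3s.png",np.hstack([cv2.resize(cv2.imread("pics/w3.png"),(400,300)),cv2.resize(b,(400,300))]))
```

```text
[ 0.4757 -0.2832  0.0307] [-1.3 -0.3  0.3]
```

View pics/w3s.png

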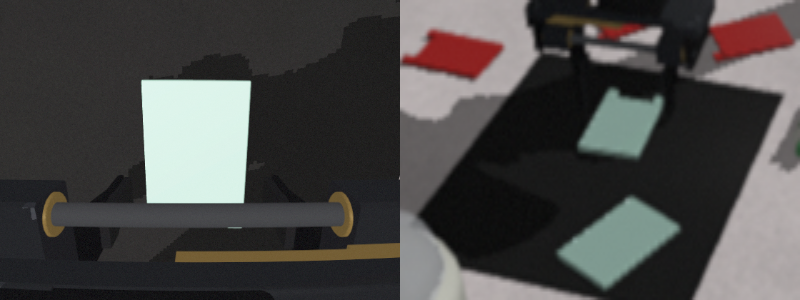

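Left: the plate is centred between the fingers. Right: the fingers straddle the notch end. I'll lower a little and close.

Emit:
move_arm([
  {"grip": 1, "xyz": [0, 0, 3], "angular": [0, 0, 0]},
  {"grip": 1, "xyz": [0, 0, 3], "angular": [0, 0, 0]},
  {"grip": 0.6, "xyz": [0, 0, 3], "angular": [0, 0, 0]},
  {"grip": 0.6, "xyz": [0, 0, 3], "angular": [0, 0, 0]},
  {"grip": 0.6, "xyz": [0, 0, 3], "angular": [0, 0, 0]},
  {"grip": 0.6, "xyz": [0, 0, 3], "angular": [0, 0, 0]},
  {"grip": 0.6, "xyz": [0, 0, 3], "angular": [0, 0, 0]},
  {"grip": 0.6, "xyz": [0, 0, 3], "angular": [0, 0, 0]},
])

```text
time_s: 3.85
tcp_pos: [0.4746, -0.2833, 0.0266]
ee_rot: [[0.998, 0.066, -0.0], [0.066, -0.998, 0.0], [-0.0, -0.0, -1.0]]
wrist_force: [0.4, 1.2, 1.2]
gripper_width: 0.752
gripper_force: 30.0
```

Emit:
move_arm([
  {"grip": 0.6, "xyz": [0, 0, -10], "angular": [0, 0, 0]},
  {"grip": 0.6, "xyz": [0, 0, -40], "angular": [0, 0, 0]},
  {"grip": 0.6, "xyz": [0, 0, -80], "angular": [0, 0, 0]},
  {"grip": 0.6, "xyz": [0, 0, -120], "angular": [0, 0, 0]},
  {"grip": 0.6, "xyz": [20, -45, -150], "angular": [0, 0, 0]},
  {"grip": 0.6, "xyz": [40, -90, -170], "angular": [0, 0, 0]},
  {"grip": 0.6, "xyz": [59, -125, -170], "angular": [0, 0, 0]},
  {"grip": 0.6, "xyz": [59, -136, -170], "angular": [0, 0, 0]},
  {"grip": 0.6, "xyz": [59, -136, -170], "angular": [0, 0, 0]},
  {"grip": 0.6, "xyz": [59, -136, -170], "angular": [0, 0, 0]},
])

```text
time_s: 4.85
tcp_pos: [0.524, -0.1438, 0.1965]
ee_rot: [[0.998, 0.066, -0.001], [0.066, -0.998, -0.0], [-0.001, -0.0, -1.0]]
wrist_force: [-0.1, 0.7, -1.1]
gripper_width: 0.747
gripper_force: 30.0
```

Run:
```python
from h import *
s,c=snap('wrist','w4');print(s["tcp_pos"].round(4),s["wrist_force"].round(1),s["gripper_width"],s["joints"].round(1))
b=cv2.imread("pics/top0.png")[185:255,170:275]
cv2.imwrite("pics/w4v.png",np.hstack([cv2.imread("pics/w4.png"),cv2.resize(b,(240,160)).repeat(1,0) if 0 else np.vstack([cv2.resize(b,(240,160)),np.zeros((260,240,3),np.uint8)])]))
```

```text
[ 0.524  -0.1438  0.1965] [-0.1  0.7 -1.1] 0.7472223508556673 [  1.8  16.7 -15.4   0.  -58.   92.1]
```

View pics/w4v.png

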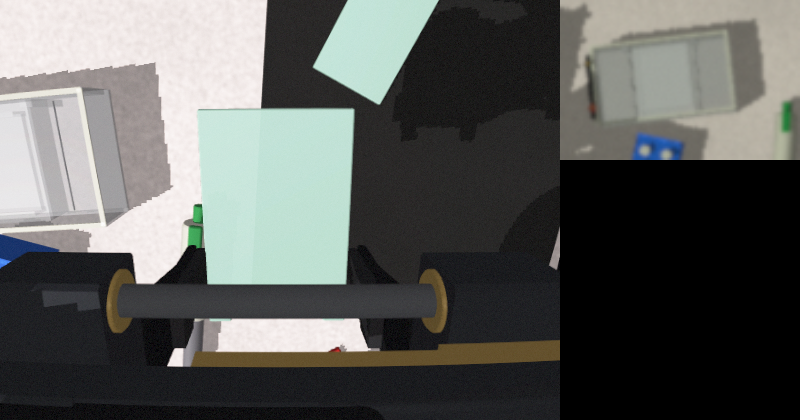

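The wrist view shows the tank end wall's rim running from about (82,88) to (106,225), and the plate held in the fingers at (280,200).

Run:
```python
from h import *
s,c=pickle.load(open("w4.pkl","rb"));g=cv2.cvtColor(c["img"],cv2.COLOR_RGB2GRAY).astype(float)
pts=[]
for v in range(97,216,3):
    u0=82+(v-88)*24/137; u=np.arange(int(u0)-7,int(u0)+9);d=np.diff(g[v,u]);k=d.argmin();pts.append((u[k]+.5,v))
pts=np.array(pts);w=cast(c,pts,.05,s)[:,:2]
l=cv2.fitLine(w.astype(np.float32),cv2.DIST_HUBER,0,.001,.001).ravel();res=(w-l[2:])@[-l[1],l[0]];print("line",l,np.degrees(np.arctan2(l[1],l[0])),res.std(),pts[::8].tolist())
e=cast(c,[(82,87.5),(107,226)],.05,s)[:,:2];print("ends",e,np.linalg.norm(e[1]-e[0]),e.mean(0))
m=green(c["img"]);k=max(cv2.findContours(m,0,1)[0],key=cv2.contourArea)
q=cv2.approxPolyDP(k,4,True)[:,0];z=s["tcp_pos"][2]
w=cast(c,[(198,109.5),(354,109)],.1965-.025+.003,s);print("plate foot corners in tool",((w-s["tcp_pos"])@s["ee_rot"]).round(4))
```

```text
line [ 0.9913919   0.13092774  0.55014795 -0.00156925] 7.523206 0.0002556908646514221 [[82.5, 97.0], [86.5, 121.0], [91.5, 145.0], [95.5, 169.0], [99.5, 193.0]]
ends [[ 0.60368447  0.0046257 ]
 [ 0.49637032 -0.00928429]] 0.10821189845414965 [ 0.5500274 -0.0023293]
plate foot corners in tool [[ 0.073  -0.0308  0.022 ]
 [ 0.0732  0.0338  0.022 ]]
```

Emit:
move_arm([
  {"grip": 0.6, "xyz": [39, -80, 0], "angular": [0, 0, 0.3]},
  {"grip": 0.6, "xyz": [39, -80, 0], "angular": [0, 0, 0.6]},
  {"grip": 0.6, "xyz": [39, -80, 0], "angular": [0, 0, 0.9]},
  {"grip": 0.6, "xyz": [39, -80, 0], "angular": [0, 0, 1.2]},
  {"grip": 0.6, "xyz": [39, -80, 0], "angular": [0, 0, 1.506]},
  {"grip": 0.6, "xyz": [39, -80, 0], "angular": [0, 0, 1.506]},
  {"grip": 0.6, "xyz": [39, -80, 0], "angular": [0, 0, 1.506]},
  {"grip": 0.6, "xyz": [39, -80, 0], "angular": [0, 0, 1.506]},
  {"grip": 0.6, "xyz": [39, -80, 0], "angular": [0, 0, 1.506]},
  {"grip": 0.6, "xyz": [39, -80, 0], "angular": [0, 0, 1.506]},
])

```text
time_s: 5.9
tcp_pos: [0.5578, -0.0629, 0.1961]
ee_rot: [[0.138, -0.99, -0.001], [-0.99, -0.138, -0.0], [0.0, 0.001, -1.0]]
wrist_force: [-0.5, -0.2, -1.2]
gripper_width: 0.749
gripper_force: 30.0
```

Emit:
move_arm([
  {"grip": 0.6, "xyz": [0, 0, 0], "angular": [0, -0.15, 0]},
  {"grip": 0.6, "xyz": [0, 0, 0], "angular": [0, -0.3, 0]},
  {"grip": 0.6, "xyz": [0, 0, 0], "angular": [0, -0.45, 0]},
  {"grip": 0.6, "xyz": [0, 0, 0], "angular": [0, -0.6, 0]},
  {"grip": 0.6, "xyz": [0, 0, 0], "angular": [0, -0.75, 0]},
  {"grip": 0.6, "xyz": [0, 0, 0], "angular": [0, -0.9, 0]},
  {"grip": 0.6, "xyz": [0, 0, 0], "angular": [0, -1.012, 0]},
  {"grip": 0.6, "xyz": [0, 0, 0], "angular": [0, -1.012, 0]},
  {"grip": 0.6, "xyz": [0, 0, 0], "angular": [0, -1.012, 0]},
  {"grip": 0.6, "xyz": [0, 0, 0], "angular": [0, -1.012, 0]},
])

```text
time_s: 6.9
tcp_pos: [0.5583, -0.0613, 0.1974]
ee_rot: [[0.08, -0.989, -0.123], [-0.527, -0.147, 0.837], [-0.846, -0.002, -0.533]]
wrist_force: [0.4, 1.0, -0.9]
gripper_width: 0.75
gripper_force: 30.0
```

Run:
```python
from h import *
s,c=snap('scene','s5');p=s["tcp_pos"];print(p.round(4),s["ee_rot"].round(3).tolist(),s["joints"].round(1),s["wrist_force"].round(1))
W=np.array([.550,-.0016,.05]);t=np.radians(7.5);out=np.array([np.sin(t),-np.cos(t),0])
th=np.radians(58);ad=-out*np.cos(th)+[0,0,np.sin(th)];n=-out*np.sin(th)-[0,0,np.cos(th)]
Rt=np.c_[-ad,np.cross(n,-ad),n]
foot=W*[1,1,0]+out*.0337+[0,0,.0016]
T=foot+ad*.0735-n*.022;print("target",T)
q=T+out*.012+[0,0,.025]
print("pre",toolshift(s,q-p).round(1),"fin",toolshift(s,T-p).round(1),"rot",R.from_matrix(s["ee_rot"].T@Rt).as_rotvec().round(3),"dz",(s["ee_rot"].T@[0,0,1]).round(3))
cv2.imwrite("pics/s5c.png",cv2.resize(cv2.imread("pics/s5.png")[100:300,200:440],(720,600)))
```

```text
[ 0.5583 -0.0613  0.1974] [[0.08, -0.989, -0.123], [-0.527, -0.147, 0.837], [-0.846, -0.002, -0.533]] [-17.7  34.2  10.7 -50.  -97.4  34. ] [ 0.4  1.  -0.9]
target [ 0.55175009 -0.01489328  0.07558976]
pre [63.4 -0.  81.1] fin [ 78.2  -0.2 104.5] rot [ 0.013 -0.003  0.01 ] dz [-0.846 -0.002 -0.533]
```

View pics/s5c.png

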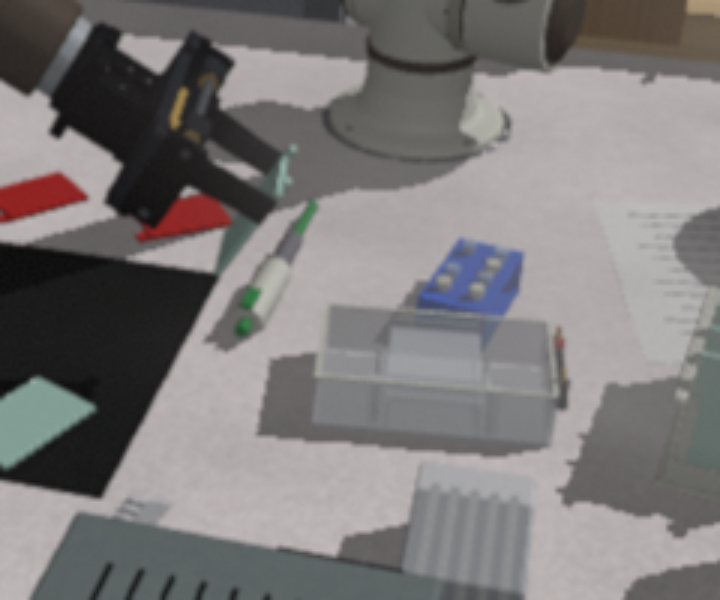

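The plate is held tilted, notch up, in front of the tank wall. I'll approach the lean position.

Emit:
move_arm([
  {"grip": 0.6, "xyz": [30, 0, 40], "angular": [0.013, -0.003, 0.01]},
  {"grip": 0.6, "xyz": [63, 0, 81], "angular": [0.013, -0.003, 0.01]},
  {"grip": 0.6, "xyz": [63, 0, 81], "angular": [0.013, -0.003, 0.01]},
  {"grip": 0.6, "xyz": [63, 0, 81], "angular": [0.013, -0.003, 0.01]},
  {"grip": 0.6, "xyz": [70, 0, 91], "angular": [0.013, -0.003, 0.01]},
  {"grip": 0.6, "xyz": [74, 0, 97], "angular": [0.013, -0.003, 0.01]},
  {"grip": 0.6, "xyz": [76.8, 0, 101], "angular": [0.013, -0.003, 0.01]},
  {"grip": 0.6, "xyz": [76.8, 0, 101], "angular": [0.013, -0.003, 0.01]},
  {"grip": 0.6, "xyz": [76.8, 0, 101], "angular": [0.013, -0.003, 0.01]},
])

```text
time_s: 7.85
tcp_pos: [0.5518, -0.0171, 0.0782]
ee_rot: [[0.068, -0.991, -0.111], [-0.524, -0.13, 0.842], [-0.849, 0.001, -0.528]]
wrist_force: [0.2, 0.6, -0.7]
gripper_width: 0.75
gripper_force: 30.0
```

```bash
cat > lean.py <<'E'
from h import *
import sys
W=np.array([.550,-.0016,.05]);t=np.radians(7.5);out=np.array([np.sin(t),-np.cos(t),0])
th=np.radians(58);ad=-out*np.cos(th)+[0,0,np.sin(th)];n=-out*np.sin(th)-[0,0,np.cos(th)]
Rt=np.c_[-ad,np.cross(n,-ad),n];foot=W*[1,1,0]+out*.0337+[0,0,.0016];T=foot+ad*.0735-n*.022
E
python3 - <<'E'
from lean import *
s,c=snap('scene','s6');p=s["tcp_pos"];print(p.round(4),(p-T).round(4),s["wrist_force"].round(1),s["moment"].round(2),"togo",toolshift(s,T-p).round(1))
cv2.imwrite("pics/s6c.png",cv2.resize(cv2.imread("pics/s6.png")[170:260,250:400],(800,480),interpolation=cv2.INTER_CUBIC))
E
```

```text
[ 0.5518 -0.0171  0.0782] [ 0.     -0.0022  0.0026] [ 0.2  0.6 -0.7] [-1.93 -0.31  0.01] togo [ 1.  -0.3  3.2]
```

View pics/s6c.png

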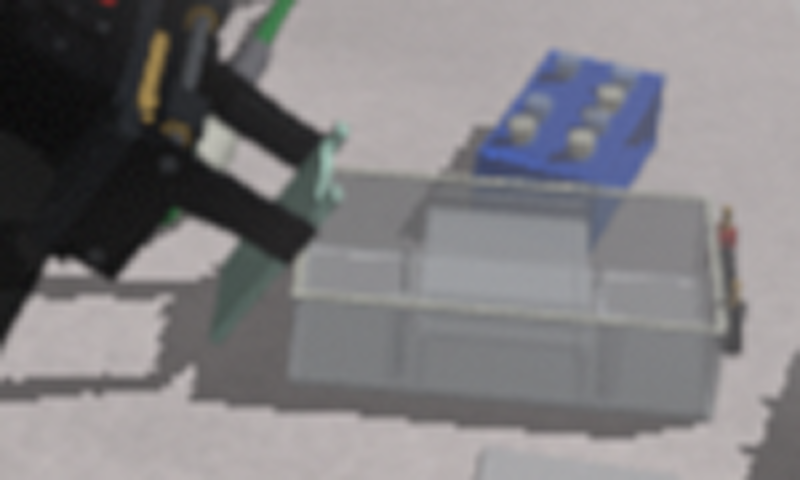

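The plate is just outside the wall, tilted and nearly touching the bench. I'll lower it to contact in 1 mm steps.

Emit:
move_arm([
  {"grip": 0.6, "xyz": [0.85, 0, 0.55], "angular": [0, 0, 0]},
  {"grip": 0.6, "xyz": [1.7, 0, 1.1], "angular": [0, 0, 0]},
  {"grip": 0.6, "xyz": [1.7, 0, 1.1], "angular": [0, 0, 0]},
  {"grip": 0.6, "xyz": [1.7, 0, 1.1], "angular": [0, 0, 0]},
])

```text
time_s: 8.3
tcp_pos: [0.5517, -0.0168, 0.076]
ee_rot: [[0.068, -0.991, -0.111], [-0.523, -0.13, 0.842], [-0.85, 0.001, -0.528]]
wrist_force: [1.0, 0.5, 0.4]
gripper_width: 0.75
gripper_force: 30.0
```

Emit:
move_arm([
  {"grip": 0.6, "xyz": [0.85, 0, 0.55], "angular": [0, 0, 0]},
  {"grip": 0.6, "xyz": [0.85, 0, 0.55], "angular": [0, 0, 0]},
  {"grip": 0.6, "xyz": [0.85, 0, 0.55], "angular": [0, 0, 0]},
])

```text
time_s: 8.6
tcp_pos: [0.5517, -0.0164, 0.0755]
ee_rot: [[0.068, -0.991, -0.112], [-0.522, -0.131, 0.843], [-0.85, 0.001, -0.527]]
wrist_force: [1.0, 1.6, 3.9]
gripper_width: 0.75
gripper_force: 30.0
```

Emit:
move_arm([
  {"grip": 0.6, "xyz": [-0.7, 0, 1.1], "angular": [0, 0, 0]},
  {"grip": 0.6, "xyz": [-0.7, 0, 1.1], "angular": [0, 0, 0]},
  {"grip": 0.6, "xyz": [-0.7, 0, 1.1], "angular": [0, 0, 0]},
])

```text
time_s: 8.9
tcp_pos: [0.5516, -0.0155, 0.0751]
ee_rot: [[0.068, -0.991, -0.111], [-0.523, -0.13, 0.842], [-0.849, 0.001, -0.528]]
wrist_force: [-0.0, 1.0, 4.3]
gripper_width: 0.747
gripper_force: 30.0
```

Emit:
move_arm([
  {"grip": 0.8, "xyz": [-0.7, 0, 0.8], "angular": [0, 0, 0]},
  {"grip": 0.95, "xyz": [-0.7, 0, 0.8], "angular": [0, 0, 0]},
  {"grip": 0.95, "xyz": [-0.7, 0, 0.8], "angular": [0, 0, 0]},
  {"grip": 0.95, "xyz": [-0.7, 0, 0.8], "angular": [0, 0, 0]},
  {"grip": 0.95, "xyz": [-0.7, 0, 0.8], "angular": [0, 0, 0]},
])

```text
time_s: 9.4
tcp_pos: [0.5512, -0.0146, 0.0748]
ee_rot: [[0.067, -0.992, -0.112], [-0.523, -0.13, 0.842], [-0.849, 0.002, -0.528]]
wrist_force: [-0.2, 0.7, 0.4]
gripper_width: 0.942
gripper_force: 0.0
```

Run:
```python
from lean import *
s,c=snap('wrist','w7');print(s["tcp_pos"].round(4),s["wrist_force"].round(1),s["gripper_width"],s["gripper_force"])
s,c2=snap('scene','s7')
cv2.imwrite("pics/v7.png",np.hstack([cv2.resize(cv2.imread("pics/w7.png"),(400,300)),cv2.resize(cv2.imread("pics/s7.png")[170:260,250:370],(400,300),interpolation=cv2.INTER_CUBIC)]))
```

```text
[ 0.5512 -0.0146  0.0748] [-0.2  0.7  0.4] 0.9415302515337081 0.0
```

View pics/v7.png

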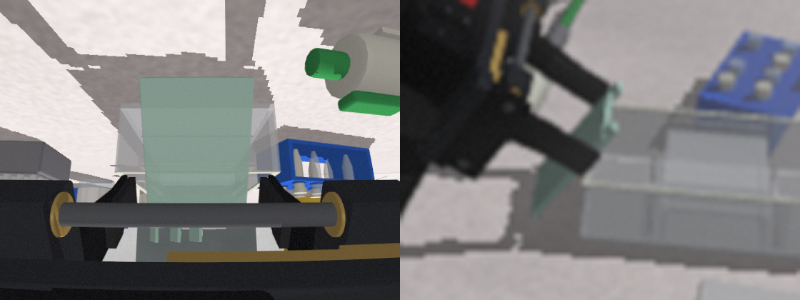

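The plate leans on the wall, free of the fingers: wrist view foot edge at (140–253,77), scene view resting on the rim. Next I back off along the tool axis, rise and turn to point down along the plate.

Emit:
move_arm([
  {"grip": 0.95, "xyz": [0, 0, -12], "angular": [0, 0, 0]},
  {"grip": 0.95, "xyz": [0, 0, -30], "angular": [0, 0, 0]},
  {"grip": 0.95, "xyz": [0, 0, -60], "angular": [0, 0, 0]},
  {"grip": 0.95, "xyz": [0, 0, -90], "angular": [0, 0, 0]},
  {"grip": 0.9, "xyz": [-35, 0, -110], "angular": [0, 0, 0]},
  {"grip": 0.8, "xyz": [-70, 0, -130], "angular": [0, 0, 0]},
  {"grip": 0.6, "xyz": [-85, 0, -143], "angular": [-0.086, 0.086, -0.086]},
  {"grip": 0.5, "xyz": [-85, 0, -143], "angular": [-0.172, 0.172, -0.172]},
  {"grip": 0.35, "xyz": [-85, 0, -143], "angular": [-0.258, 0.258, -0.258]},
  {"grip": 0.35, "xyz": [-85, 0, -143], "angular": [-0.344, 0.344, -0.344]},
])

```text
time_s: 10.5
tcp_pos: [0.5622, -0.0923, 0.2243]
ee_rot: [[0.472, -0.815, -0.335], [-0.639, -0.578, 0.506], [-0.607, -0.025, -0.794]]
wrist_force: [-0.2, -0.6, -0.7]
gripper_width: 0.533
gripper_force: 0.0
```

Emit:
move_arm([
  {"grip": 0.35, "xyz": [0, 0, 0], "angular": [-0.865, 0.865, -0.865]},
  {"grip": 0.35, "xyz": [0, 0, 0], "angular": [-0.865, 0.865, -0.865]},
  {"grip": 0.35, "xyz": [0, 0, 0], "angular": [-0.865, 0.865, -0.865]},
  {"grip": 0.35, "xyz": [0, 0, 0], "angular": [-0.865, 0.865, -0.865]},
  {"grip": 0.35, "xyz": [0, 0, 0], "angular": [-0.865, 0.865, -0.865]},
  {"grip": 0.35, "xyz": [0, 0, 0], "angular": [-0.865, 0.865, -0.865]},
  {"grip": 0.35, "xyz": [0, 0, 0], "angular": [-0.865, 0.865, -0.865]},
  {"grip": 0.35, "xyz": [0, 0, 0], "angular": [-0.865, 0.865, -0.865]},
  {"grip": 0.35, "xyz": [0, 0, 0], "angular": [-0.865, 0.865, -0.865]},
  {"grip": 0.35, "xyz": [0, 0, 0], "angular": [-0.865, 0.865, -0.865]},
])

```text
time_s: 11.5
tcp_pos: [0.5626, -0.0903, 0.2245]
ee_rot: [[0.991, 0.112, 0.074], [0.134, -0.84, -0.525], [0.003, 0.53, -0.848]]
wrist_force: [0.2, -0.0, 0.2]
gripper_width: 0.354
gripper_force: 0.0
```

```bash
cat >> lean.py <<'E'
Rg=np.c_[np.cross(n,ad),-n,-ad]
def goto(s,P,Rm): print("shift",toolshift(s,P-s["tcp_pos"]).round(1),"rot",R.from_matrix(s["ee_rot"].T@Rm).as_rotvec().round(3))
E
python3 - <<'E'
from lean import *
from station import r
s=r.sense();print(s["time_s"],s["tcp_pos"].round(4),s["joints"].round(1))
G=foot+ad*.093;goto(s,G+ad*.08,Rg);goto(s,G,Rg)
E
```

```text
11.5 [ 0.5626 -0.0903  0.2245] [ 19.4  17.3 -29.1  38.2 -57.3  53.3]
shift [  -0.5 -165.5  -13.7] rot [ 0.001 -0.004  0.002]
shift [  -0.9 -165.5   66.3] rot [ 0.001 -0.004  0.002]
```

Emit:
move_arm([
  {"grip": 0.35, "xyz": [0, -165, -14], "angular": [0, -0.004, 0]},
  {"grip": 0.35, "xyz": [0, -165, -14], "angular": [0, -0.004, 0]},
  {"grip": 0.35, "xyz": [0, -165, -14], "angular": [0, -0.004, 0]},
  {"grip": 0.35, "xyz": [0, -165, -14], "angular": [0, -0.004, 0]},
  {"grip": 0.35, "xyz": [0, -165, -14], "angular": [0, -0.004, 0]},
  {"grip": 0.35, "xyz": [0, -165, -14], "angular": [0, -0.004, 0]},
])

```text
time_s: 12.1
tcp_pos: [0.5427, 0.0553, 0.1484]
ee_rot: [[0.992, 0.11, 0.063], [0.127, -0.842, -0.524], [-0.004, 0.528, -0.849]]
wrist_force: [0.0, 0.5, 0.5]
gripper_width: 0.352
gripper_force: 0.0
```

Run:
```python
from lean import *
s,c=snap('wrist','w8');print(s["tcp_pos"].round(4))
G=foot+ad*.093;goto(s,G+ad*.08,Rg);goto(s,G,Rg)
# predicted plate corner pixels
w=-Rg[:,0]
for nm,a,y,nn in(("ear+",100,-33,0),("ear-",100,33,0),("notch",88,0,0),("notch+",88,-22,0),("notch-",88,22,0)):
    print(nm,[proj(c,foot+ad*a/1e3+w*y/1e3+n*k/1e3,s).round(0).ravel().tolist() for k in(-3,3)])
cv2.imwrite("pics/w8c.png",cv2.imread("pics/w8.png"))
```

```text
[0.5427 0.0553 0.1484]
shift [-0.2 -0.6 -0.3] rot [-0.003  0.005 -0.001]
shift [ 0.2 -0.4 79.7] rot [-0.003  0.005 -0.001]
ear+ [[280.0, 181.0], [269.0, 181.0]]
ear- [[280.0, 285.0], [270.0, 285.0]]
notch [[280.0, 229.0], [270.0, 229.0]]
notch+ [[280.0, 195.0], [270.0, 195.0]]
notch- [[280.0, 261.0], [270.0, 261.0]]
```

View pics/w8c.png

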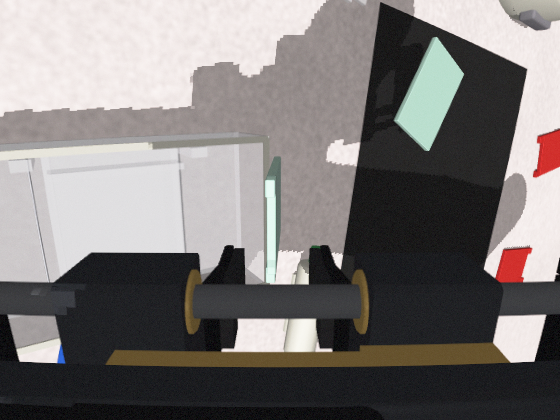

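The view shows the plate's notched edge between the open fingers at columns 266–275, about 3 mm towards the tank from the model. I'll shift by that and go down along the plate.

Emit:
move_arm([
  {"grip": 0.35, "xyz": [0, -3.5, 20], "angular": [-0.003, 0.005, 0]},
  {"grip": 0.35, "xyz": [0, -3.5, 40], "angular": [-0.003, 0.005, 0]},
  {"grip": 0.35, "xyz": [0, -3.5, 55], "angular": [-0.003, 0.005, 0]},
  {"grip": 0.35, "xyz": [0, -3.5, 68], "angular": [-0.003, 0.005, 0]},
  {"grip": 0.35, "xyz": [0, -3.5, 76], "angular": [-0.003, 0.005, 0]},
  {"grip": 0.35, "xyz": [0, -3.5, 80], "angular": [-0.003, 0.005, 0]},
  {"grip": 0.35, "xyz": [0, -3.5, 80], "angular": [-0.003, 0.005, 0]},
])

```text
time_s: 12.85
tcp_pos: [0.547, 0.0163, 0.0778]
ee_rot: [[0.992, 0.11, 0.068], [0.13, -0.841, -0.526], [-0.001, 0.53, -0.848]]
wrist_force: [0.3, 0.4, 0.1]
gripper_width: 0.35
gripper_force: 0.0
```

Run:
```python
from lean import *
s,c=snap('wrist','w9');print(s["tcp_pos"].round(4),s["wrist_force"].round(1))
goto(s,foot+ad*.093,Rg)
m=green(c["img"])
for k in cv2.findContours(m,0,1)[0]:
    if cv2.contourArea(k)>40: print(cv2.boundingRect(k),cv2.contourArea(k),cv2.approxPolyDP(k,2,True)[:,0].tolist()[:12])
w=-Rg[:,0]
# image of points midway between fingers (tool y=0) and at ±3
P=lambda x,y,z:s["tcp_pos"]+s["ee_rot"]@[x,y,z]
for z in(-.007,.005,.025): print(z,[proj(c,P(x,y,z),s).round(0).ravel().tolist() for x in(-.033,.033) for y in(-.003,.003)])
```

```text
[0.547  0.0163 0.0778] [0.3 0.4 0.1]
shift [ 0.7  3.6 -0.9] rot [ 0.     0.001 -0.   ]
(269, 174, 19, 111) 643.5 [[286, 174], [278, 176], [269, 219], [283, 221], [282, 284], [285, 281]]
(427, 21, 81, 141) 5567.0 [[480, 21], [473, 23], [427, 124], [461, 160], [465, 161], [507, 69]]
-0.007 [[268.0, 374.0], [282.0, 374.0], [266.0, 223.0], [283.0, 223.0]]
0.005 [[268.0, 356.0], [282.0, 356.0], [267.0, 214.0], [282.0, 214.0]]
0.025 [[269.0, 330.0], [281.0, 330.0], [268.0, 202.0], [282.0, 202.0]]
```

The plate is centred between the jaws: ear edge at columns 269–283, against 267–283 predicted. Closing now.

Emit:
move_arm([
  {"grip": 0.2, "xyz": [0, 0, 0], "angular": [0, 0, 0]},
  {"grip": 0.12, "xyz": [0, 0, 0], "angular": [0, 0, 0]},
  {"grip": 0.1, "xyz": [0, 0, 0], "angular": [0, 0, 0]},
  {"grip": 0, "xyz": [0, 0, 0], "angular": [0, 0, 0]},
  {"grip": 0, "xyz": [0, 0, 0], "angular": [0, 0, 0]},
  {"grip": 0, "xyz": [0, 0, 0], "angular": [0, 0, 0]},
])

```text
time_s: 13.5
tcp_pos: [0.5469, 0.0162, 0.0787]
ee_rot: [[0.992, 0.111, 0.068], [0.13, -0.839, -0.528], [-0.001, 0.532, -0.847]]
wrist_force: [0.5, -4.4, 6.2]
gripper_width: 0.07
gripper_force: 29.6
```

Emit:
move_arm([
  {"grip": 0, "xyz": [0, 3, -5], "angular": [0, 0, 0]},
  {"grip": 0, "xyz": [0, 11, -17], "angular": [0, 0, 0]},
  {"grip": 0, "xyz": [0, 30, -45], "angular": [0, 0, 0]},
  {"grip": 0, "xyz": [0, 50, -80], "angular": [0, 0, 0]},
  {"grip": 0, "xyz": [0, 75, -119], "angular": [0.1, 0, 0]},
  {"grip": 0, "xyz": [0, 100, -159], "angular": [0.25, 0, 0]},
  {"grip": 0, "xyz": [0, 100, -159], "angular": [0.4, 0, 0]},
  {"grip": 0, "xyz": [0, 100, -159], "angular": [0.561, 0, 0]},
  {"grip": 0, "xyz": [0, 100, -159], "angular": [0.561, 0, 0]},
  {"grip": 0, "xyz": [0, 100, -159], "angular": [0.561, 0, 0]},
])

```text
time_s: 14.5
tcp_pos: [0.5472, 0.0159, 0.2653]
ee_rot: [[0.992, 0.129, -0.0], [0.129, -0.992, 0.002], [-0.0, -0.002, -1.0]]
wrist_force: [-1.0, 0.1, -0.8]
gripper_width: 0.065
gripper_force: 30.0
```

Run:
```python
from h import *
s,d=pickle.load(open("d0.pkl","rb"));c=d["top"]
# rack plates tops in top view -> directions and centres at z=.11
m=green(c["img"]);m[:,:100]=0;m[:,165:]=0;m[:180]=0;m[260:]=0
for k in cv2.findContours(m,0,1)[0]:
    if cv2.contourArea(k)>8:
        rc=cv2.minAreaRect(k);w=cast(c,[rc[0]],.11);print(np.array(rc[0]).round(1),np.array(rc[1]).round(1),round(rc[2]),w.round(4))
from station import r
s=r.sense();print(s["tcp_pos"].round(4),s["ee_rot"].round(3).tolist(),s["wrist_force"].round(1),s["gripper_width"])
```

```text
[132.6 225.1] [21.6  3.1] 11 [[0.5102 0.3351 0.11  ]]
[135.5 213.3] [21.6  3.5] 11 [[0.5461 0.3274 0.11  ]]
[138.3 201.4] [21.6  4.5] 11 [[0.5826 0.3204 0.11  ]]
[0.5472 0.0159 0.2653] [[0.992, 0.129, -0.0], [0.129, -0.992, 0.002], [-0.0, -0.002, -1.0]] [-1.   0.1 -0.8] 0.06507766537118766
```

Emit:
move_arm([
  {"grip": 0, "xyz": [-31, -334, 0], "angular": [0, 0, -0.14]},
  {"grip": 0, "xyz": [-31, -334, 0], "angular": [0, 0, -0.28]},
  {"grip": 0, "xyz": [-31, -334, 0], "angular": [0, 0, -0.42]},
  {"grip": 0, "xyz": [-31, -334, 0], "angular": [0, 0, -0.56]},
  {"grip": 0, "xyz": [-31, -334, 0], "angular": [0, 0, -0.7]},
  {"grip": 0, "xyz": [-31, -334, 0], "angular": [0, 0, -0.84]},
  {"grip": 0, "xyz": [-31, -334, 0], "angular": [0, 0, -0.98]},
  {"grip": 0, "xyz": [-31, -334, 0], "angular": [0, 0, -1.12]},
  {"grip": 0, "xyz": [-31, -334, 0], "angular": [0, 0, -1.239]},
  {"grip": 0, "xyz": [-31, -334, 0], "angular": [0, 0, -1.239]},
])

```text
time_s: 15.5
tcp_pos: [0.4714, 0.3445, 0.2647]
ee_rot: [[0.197, 0.98, -0.002], [0.98, -0.197, -0.001], [-0.002, -0.002, -1.0]]
wrist_force: [0.2, 0.7, -0.4]
gripper_width: 0.069
gripper_force: 30.0
```

Emit:
move_arm([
  {"grip": 0, "xyz": [0, 0, 15], "angular": [0, 0, 0]},
  {"grip": 0, "xyz": [0, 0, 15], "angular": [0, 0, 0]},
  {"grip": 0, "xyz": [0, 0, 15], "angular": [0, 0, 0]},
])

```text
time_s: 15.8
tcp_pos: [0.4724, 0.3434, 0.2508]
ee_rot: [[0.2, 0.98, -0.002], [0.98, -0.2, 0.0], [-0.0, -0.002, -1.0]]
wrist_force: [0.4, 0.6, -0.4]
gripper_width: 0.072
gripper_force: 30.0
```

Run:
```python
from h import *
s,c=snap('wrist','w10');print(s["tcp_pos"].round(4),s["ee_rot"].round(3).tolist(),s["joints"].round(0),s["gripper_width"])
m=green(c["img"])
for k in cv2.findContours(m,0,1)[0]:
    if cv2.contourArea(k)>60: print(cv2.boundingRect(k),cv2.contourArea(k),cv2.approxPolyDP(k,2.5,True)[:,0].tolist()[:14])
P=lambda x,y,z:s["tcp_pos"]+s["ee_rot"]@[x,y,z]
print("held foot pred",[proj(c,P(x,0,.093),s).round(0).ravel().tolist() for x in(-.033,.033)])
B=np.array([.473,.343,0]);
for j in range(4): print("plate top pred",j,[proj(c,B+np.array([.9796*.038*j,-.2011*.038*j,.11])+np.array([.2011,.9796,0])*y,s).round(0).ravel().tolist() for y in(-.033,.033)])
sc,cc=snap('scene','s10')
```

```text
[0.4724 0.3434 0.2508] [[0.2, 0.98, -0.002], [0.98, -0.2, 0.0], [-0.0, -0.002, -1.0]] [ 52.  18.  -5.  -0. -67. 117.] 0.07150138858065963
(270, 318, 14, 33) 363.5 [[270, 318], [270, 350], [283, 350], [281, 319]]
(269, 173, 15, 112) 1357.0 [[274, 173], [269, 214], [270, 283], [281, 284], [281, 175]]
(311, 154, 19, 88) 1225.5 [[317, 154], [316, 162], [311, 166], [312, 210], [322, 240], [328, 241], [329, 164], [322, 154]]
(348, 153, 32, 88) 1970.5 [[361, 153], [358, 163], [352, 163], [349, 157], [348, 205], [369, 239], [375, 240], [379, 162], [369, 154]]
(384, 152, 45, 87) 2751.5 [[386, 154], [384, 203], [416, 238], [422, 238], [428, 158], [406, 152], [406, 158], [397, 162], [396, 158]]
held foot pred [[275.0, 269.0], [275.0, 171.0]]
plate top pred 0 [[276.0, 244.0], [276.0, 161.0]]
plate top pred 1 [[324.0, 244.0], [327.0, 161.0]]
plate top pred 2 [[371.0, 244.0], [377.0, 161.0]]
plate top pred 3 [[418.0, 244.0], [427.0, 162.0]]
```

Run:
```python
from h import *
s,c=pickle.load(open("w10.pkl","rb"));m=green(c["img"]);Rm=s["ee_rot"];p=s["tcp_pos"]
tool=lambda w:(w-p)@Rm
for lo,hi in((300,335),(340,385),(382,435)):
    pts=[]
    for v in range(172,234,2):
        u=np.where(m[v,lo:hi])[0]
        if len(u): pts.append((lo+u[-1]+.5,v))
    w=tool(cast(c,pts,.11,s));l=np.polyfit(w[:,0],w[:,1],1)
    e=cv2.boundingRect(cv2.findNonZero(m[:,lo:hi]));col=np.where(m[:,lo:hi].any(1))[0]
    # far end at right-edge columns
    far=col.max();fe=tool(cast(c,[(pts[-1][0]-3,far+.5)],.11,s))[0]
    ub=int(pts[0][0]-2);near=np.where(m[:,ub])[0].min();ne=tool(cast(c,[(ub,near)],.11,s))[0]
    print("edge y@x=0 %.1f mm slope %.2f deg; ends x far %.1f near %.1f rows %d %d"%(l[1]*1e3,np.degrees(np.arctan(l[0])),fe[0]*1e3,ne[0]*1e3,far,near))
P=lambda x,y,z:p+Rm@(np.array([x,y,z])/1e3)
for x,z in((33,-7),(22,-7),(22,5),(-22,5),(-22,-7),(-33,-7),(33,93),(33,40)): print(x,z,[proj(c,P(x,y,z),s).round(1).ravel().tolist() for y in(-3,3)])
for v in list(range(170,230,4))+list(range(270,292,4))+list(range(310,356,4)):
    u=np.where(m[v,255:300])[0]; print(v,(u.min()+255,u.max()+255) if len(u) else None,end="; ")
print()
for v in range(170,292,5): print(v,c["img"][v,276].tolist(),end=" ")
```

```text
edge y@x=0 41.8 mm slope -1.50 deg; ends x far -31.4 near 34.3 rows 241 159
edge y@x=0 80.8 mm slope -0.03 deg; ends x far -30.6 near 34.4 rows 240 159
edge y@x=0 117.1 mm slope -1.84 deg; ends x far -29.0 near 36.2 rows 238 157
33 -7 [[265.5, 217.7], [282.0, 217.7]]
22 -7 [[265.7, 246.1], [281.9, 246.1]]
22 5 [[266.5, 235.3], [281.4, 235.3]]
-22 5 [[267.3, 330.2], [281.0, 330.2]]
-22 -7 [[266.6, 347.1], [281.4, 347.1]]
-33 -7 [[266.8, 369.5], [281.3, 369.5]]
33 93 [[270.0, 171.4], [279.6, 171.4]]
33 40 [[268.2, 189.7], [280.6, 189.7]]
170 None; 174 (np.int64(273), np.int64(280)); 178 (np.int64(273), np.int64(281)); 182 (np.int64(272), np.int64(281)); 186 (np.int64(272), np.int64(281)); 190 (np.int64(272), np.int64(281)); 194 (np.int64(271), np.int64(282)); 198 (np.int64(271), np.int64(282)); 202 (np.int64(271), np.int64(282)); 206 (np.int64(270), np.int64(282)); 210 (np.int64(270), np.int64(283)); 214 (np.int64(269), np.int64(283)); 218 (np.int64(269), np.int64(283)); 222 (np.int64(269), np.int64(283)); 226 (np.int64(269), np.int64(283)); 270 (np.int64(270), np.int64(283)); 274 (np.
[... 268 characters left out ...]
np.int64(282)); 334 (np.int64(270), np.int64(282)); 338 (np.int64(270), np.int64(282)); 342 (np.int64(270), np.int64(282)); 346 (np.int64(270), np.int64(282)); 350 (np.int64(270), np.int64(283)); 354 None; 
170 [125, 123, 115] 175 [132, 153, 142] 180 [132, 155, 143] 185 [132, 155, 144] 190 [133, 156, 145] 195 [130, 157, 143] 200 [134, 161, 146] 205 [132, 158, 145] 210 [144, 173, 160] 215 [135, 163, 149] 220 [177, 214, 197] 225 [167, 201, 186] 230 [169, 201, 184] 235 [166, 200, 184] 240 [166, 199, 185] 245 [155, 184, 172] 250 [168, 201, 186] 255 [166, 199, 182] 260 [169, 201, 186] 265 [170, 202, 188] 270 [170, 202, 186] 275 [168, 199, 185] 280 [168, 199, 185] 285 [60, 60, 64] 290 [81, 82, 85]
```

Run:
```python
from h import *
s,c=pickle.load(open("w10.pkl","rb"));Rm=s["ee_rot"];p=s["tcp_pos"];g=cv2.cvtColor(c["img"],cv2.COLOR_RGB2GRAY)
# gray sampled on plane z=.085 in tool xy
for y in(-14,19,22,57):
    xs=np.arange(-52,56,1.5);P=[p+Rm@np.array([x/1e3,y/1e3,0]) for x in xs];P=np.array(P);P[:,2]=.085
    q=proj(c,P,s);v=cv2.remap(g,q[:,0].astype(np.float32),q[:,1].astype(np.float32),1).ravel()
    print("y",y,"px",q[0].round(0),q[-1].round(0),[f"{x:g}:{a}" for x,a in zip(xs,v)])
print("across, x=31 and -31")
for x in(31,29,-29,-31):
    ys=np.arange(-32,36,1.);P=np.array([p+Rm@np.array([x/1e3,y/1e3,0]) for y in ys]);P[:,2]=.085
    q=proj(c,P,s);v=cv2.remap(g,q[:,0].astype(np.float32),q[:,1].astype(np.float32),1).ravel()
    print("x",x,[f"{y:g}:{a}" for y,a in zip(ys,v)])
```

```text
y -14 px [259. 254.] [258. 129.] ['-52:20', '-50.5:19', '-49:21', '-47.5:25', '-46:63', '-44.5:113', '-43:202', '-41.5:209', '-40:206', '-38.5:196', '-37:213', '-35.5:154', '-34:157', '-32.5:159', '-31:159', '-29.5:158', '-28:159', '-26.5:160', '-25:157', '-23.5:156', '-22:158', '-20.5:156', '-19:157', '-17.5:126', '-16:95', '-14.5:96', '-13:100', '-11.5:103', '-10:105', '-8.5:109', '-7:113', '-5.5:111', '-4:113', '-2.5:115', '-1:116', '0.5:102', '2:113', '3.5:113', '5:116', '6.5:115', '8:116', '9.5:117', '11:116', '12.5:119', '14:119', '15.5:121', '17:122', '18.5:123', '20:124', '21.5:124', '23:123', '24.5:122', '26:122', '27.5:125', '29:124', '30.5:125', '32:124', '33.5:133', '35:200', '36.5:209', '38:201', '39.5:211', '41:217', '42.5:215', '44:178', '45.5:208', '47:210', '48.5:214', '50:209', '51.5:211', '53:210', '54.5:218']
y 19 px [297. 254.] [299. 129.] ['-52:12', '-50.5:10', '-49:11', '-47.5:9', '-46:12', '-44.5:30', '-43:197', '-41.5:204', '-40:209', '-38.5:185', '-37:203', '-35.5:205', '-34:159', '-32.5:145', '-31:101', '-29.5:131', '-28:155', '-26.5:158', '-25:157', '-23.5
[... 4364 characters left out ...]
7']
x -31 ['-32:227', '-31:226', '-30:225', '-29:223', '-28:225', '-27:229', '-26:229', '-25:225', '-24:224', '-23:225', '-22:191', '-21:158', '-20:156', '-19:158', '-18:156', '-17:155', '-16:156', '-15:157', '-14:159', '-13:159', '-12:158', '-11:176', '-10:207', '-9:210', '-8:143', '-7:111', '-6:156', '-5:189', '-4:193', '-3:194', '-2:190', '-1:189', '0:189', '1:189', '2:189', '3:188', '4:187', '5:178', '6:149', '7:128', '8:178', '9:195', '10:192', '11:191', '12:185', '13:166', '14:158', '15:127', '16:97', '17:99', '18:98', '19:101', '20:141', '21:158', '22:157', '23:158', '24:159', '25:158', '26:161', '27:190', '28:213', '29:197', '30:135', '31:104', '32:107', '33:107', '34:135', '35:154']
```

The wrist image shows the free slot's ribs clearly. Relative to the held plate the slot is 0.7 mm along, -0.3 mm across and -1.9° in yaw. I'll correct for that and start down to just above the mouth.

Emit:
move_arm([
  {"grip": 0, "xyz": [0.7, -0.3, 0], "angular": [0, 0, -0.033]},
  {"grip": 0, "xyz": [0.7, -0.3, 20], "angular": [0, 0, -0.033]},
  {"grip": 0, "xyz": [0.7, -0.3, 40], "angular": [0, 0, -0.033]},
  {"grip": 0, "xyz": [0.7, -0.3, 55], "angular": [0, 0, -0.033]},
  {"grip": 0, "xyz": [0.7, -0.3, 64], "angular": [0, 0, -0.033]},
  {"grip": 0, "xyz": [0.7, -0.3, 64], "angular": [0, 0, -0.033]},
  {"grip": 0, "xyz": [0.7, -0.3, 64], "angular": [0, 0, -0.033]},
])

```text
time_s: 16.6
tcp_pos: [0.473, 0.3448, 0.1883]
ee_rot: [[0.167, 0.986, 0.0], [0.986, -0.167, 0.003], [0.003, -0.0, -1.0]]
wrist_force: [-0.9, -0.2, -0.7]
gripper_width: 0.067
gripper_force: 30.0
```

Run:
```python
from h import *
s,c=snap('wrist','w11');Rm=s["ee_rot"];p=s["tcp_pos"];g=cv2.cvtColor(c["img"],cv2.COLOR_RGB2GRAY);print(p.round(4),s["wrist_force"].round(1),Rm[:,2].round(4),np.degrees(np.arctan2(Rm[1,0],Rm[0,0])).round(2))
def prof(x,z):
    ys=np.arange(-16,17,.7);P=np.array([p+Rm@np.array([x/1e3,y/1e3,0]) for y in ys]);P[:,2]=z
    q=proj(c,P,s);v=cv2.remap(g,q[:,0].astype(np.float32),q[:,1].astype(np.float32),1).ravel()
    print("x",x,q[0].round(0),[f"{y:.1f}:{a}" for y,a in zip(ys,v)])
for x in(29,31,34,37,-31): prof(x,.085)
m=green(c["img"])
for v in range(170,186,3):
    u=np.where(m[v,255:300])[0]; print(v,(u.min()+255,u.max()+255) if len(u) else None,end="; ")
print([proj(c,p+Rm@(np.array([33,y,93])/1e3),s).round(1).tolist() for y in(-3,3)])
```

```text
[0.473  0.3448 0.1883] [-0.9 -0.2 -0.7] [ 1.e-04  3.e-03 -1.e+00] 80.38
x 29 [251. 175.] ['-16.0:177', '-15.3:110', '-14.6:102', '-13.9:118', '-13.2:121', '-12.5:159', '-11.8:205', '-11.1:207', '-10.4:201', '-9.7:125', '-9.0:102', '-8.3:102', '-7.6:102', '-6.9:101', '-6.2:101', '-5.5:102', '-4.8:108', '-4.1:106', '-3.4:117', '-2.7:120', '-2.0:134', '-1.3:150', '-0.6:144', '0.1:143', '0.8:144', '1.5:141', '2.2:139', '2.9:138', '3.6:120', '4.3:103', '5.0:111', '5.7:118', '6.4:168', '7.1:186', '7.8:188', '8.5:189', '9.2:187', '9.9:188', '10.6:180', '11.3:156', '12.0:157', '12.7:152', '13.4:133', '14.1:119', '14.8:120', '15.5:122', '16.2:120', '16.9:120']
x 31 [250. 172.] ['-16.0:175', '-15.3:115', '-14.6:102', '-13.9:117', '-13.2:123', '-12.5:159', '-11.8:204', '-11.1:207', '-10.4:202', '-9.7:124', '-9.0:103', '-8.3:103', '-7.6:105', '-6.9:102', '-6.2:101', '-5.5:102', '-4.8:104', '-4.1:99', '-3.4:113', '-2.7:120', '-2.0:121', '-1.3:122', '-0.6:126', '0.1:126', '0.8:125', '1.5:125', '2.2:125', '2.9:126', '3.6:122', '4.3:111', '5.0:111', '5.7:106', '6.4:102', '7.1:105', '7.8:120', '8.5:1
[... 1404 characters left out ...]
12.5:17', '-11.8:13', '-11.1:25', '-10.4:27', '-9.7:27', '-9.0:30', '-8.3:25', '-7.6:25', '-6.9:25', '-6.2:26', '-5.5:29', '-4.8:36', '-4.1:104', '-3.4:187', '-2.7:186', '-2.0:185', '-1.3:185', '-0.6:184', '0.1:182', '0.8:182', '1.5:184', '2.2:182', '2.9:182', '3.6:183', '4.3:173', '5.0:136', '5.7:79', '6.4:19', '7.1:20', '7.8:19', '8.5:18', '9.2:17', '9.9:18', '10.6:24', '11.3:28', '12.0:29', '12.7:27', '13.4:24', '14.1:15', '14.8:12', '15.5:16', '16.2:11', '16.9:15']
170 None; 173 (np.int64(273), np.int64(280)); 176 (np.int64(273), np.int64(281)); 179 (np.int64(272), np.int64(281)); 182 (np.int64(272), np.int64(281)); 185 (np.int64(272), np.int64(281)); [[[270.1, 171.3]], [[279.7, 171.3]]]
```

Emit:
move_arm([
  {"grip": 0, "xyz": [-0.5, -0.9, 0], "angular": [0, 0, 0]},
  {"grip": 0, "xyz": [-0.5, -0.9, 0], "angular": [0, 0, 0]},
  {"grip": 0, "xyz": [-0.5, -0.9, 0], "angular": [0, 0, 0]},
  {"grip": 0, "xyz": [-0.5, -0.9, 0], "angular": [0, 0, 0]},
])

```text
time_s: 17.05
tcp_pos: [0.4716, 0.3442, 0.1876]
ee_rot: [[0.167, 0.986, -0.001], [0.986, -0.167, 0.003], [0.002, -0.001, -1.0]]
wrist_force: [-0.1, 1.0, -0.7]
gripper_width: 0.066
gripper_force: 30.0
```

```bash
cat > chk.py <<'E'
from h import *
import sys
s,c=snap('wrist',sys.argv[1]);Rm=s["ee_rot"];p=s["tcp_pos"];g=cv2.GaussianBlur(cv2.cvtColor(c["img"],cv2.COLOR_RGB2GRAY),(3,3),0).astype(np.float32);print(p.round(4),s["wrist_force"].round(1))
def prof(A,z=.085):
    P=np.array([p+Rm@np.array([x/1e3,y/1e3,0]) for x,y in A]);P[:,2]=z
    q=proj(c,P,s).astype(np.float32);return cv2.remap(g,q[:,0],q[:,1],1).ravel()
def edges(t,v,th=12):
    d=np.gradient(v,t);return [(round(float(t[i]),1),int(d[i])) for i in range(1,len(t)-1) if abs(d[i])>th and abs(d[i])>=abs(d[i-1]) and abs(d[i])>abs(d[i+1])]
t=np.arange(-16,17,.3)
print("across x=30",edges(t,prof([(30,y) for y in t])))
t=np.arange(24,52,.3)
for y in(-15,0,17): print("near wall y",y,edges(t,prof([(x,y) for x in t])))
t=np.arange(-50,-24,.3)
for y in(-17,18): print("far wall y",y,edges(t,prof([(x,y) for x in t])))
q=proj(c,p+Rm@np.array([.033,0,.093]),s).ravel();t=np.arange(-12,12,.25);G=lambda u,v:cv2.remap(g,np.float32(u),np.float32(v),1).ravel()
print("foot pred",q.round(1),"rows",edges(t,G(q[0]+2+0*t,q[1]+t)),"cols",edges(t,G(q[0]+t,q[1]+5+0*t)))
E
python3 chk.py w12b
```

```text
[0.4716 0.3442 0.1876] [-0.1  1.  -0.7]
across x=30 [(-14.8, -69), (-11.5, 51), (-8.5, -60), (-1.9, 22), (3.5, -21), (7.4, 35), (8.0, 36), (11.9, -18), (14.6, -25)]
near wall y -15 [(32.7, -13), (34.2, 25), (43.2, -39), (45.6, 30)]
near wall y 0 [(30.9, -15), (34.2, 47), (43.2, -39), (45.6, 31)]
near wall y 17 [(34.2, 50), (43.2, -40), (45.6, 29), (51.0, 12)]
far wall y -17 []
far wall y 18 [(-49.4, -24)]
foot pred [274.9 171.3] rows [(-3.8, -34), (-2.8, -21)] cols [(-4.2, 15), (5.8, -15), (9.8, 27), (10.8, 20)]
```

Run:
```python
from h import *
s,c=pickle.load(open("w12b.pkl","rb"))
for v in(174,178,200): print(v,[(u,*c["img"][v,u].tolist()) for u in range(264,288)])
```

```text
174 [(264, 105, 104, 98), (265, 106, 104, 98), (266, 107, 104, 100), (267, 107, 104, 98), (268, 103, 103, 98), (269, 102, 101, 93), (270, 107, 105, 98), (271, 105, 104, 98), (272, 116, 124, 117), (273, 134, 158, 146), (274, 130, 154, 143), (275, 128, 152, 140), (276, 126, 152, 140), (277, 126, 151, 139), (278, 123, 148, 138), (279, 125, 148, 137), (280, 121, 144, 135), (281, 93, 106, 99), (282, 111, 110, 105), (283, 119, 116, 109), (284, 115, 112, 106), (285, 122, 119, 113), (286, 113, 111, 105), (287, 185, 183, 170)]
178 [(264, 106, 105, 97), (265, 105, 105, 99), (266, 106, 104, 98), (267, 103, 100, 95), (268, 104, 102, 95), (269, 106, 105, 99), (270, 115, 113, 107), (271, 141, 141, 131), (272, 134, 153, 144), (273, 134, 158, 146), (274, 129, 152, 144), (275, 129, 153, 142), (276, 126, 152, 141), (277, 126, 151, 139), (278, 127, 149, 141), (279, 124, 148, 139), (280, 124, 148, 137), (281, 95, 111, 105), (282, 100, 102, 95), (283, 122, 118, 112), (284, 125, 122, 114), (285, 166, 164, 153), (286, 180, 177, 167), (287, 190, 186, 175)]
200 [(264, 120, 121, 111), (265, 123, 120, 113), (266, 122, 119, 112), (267, 130, 127, 119), (268, 209, 204, 191), (269, 204, 201, 188), (270, 147, 167, 154), (271, 136, 163, 151), (272, 133, 158, 147), (273, 132, 158, 147), (274, 132, 155, 144), (275, 131, 156, 146), (276, 132, 157, 145), (277, 128, 157, 143), (278, 130, 154, 142), (279, 129, 156, 140), (280, 129, 152, 140), (281, 126, 149, 139), (282, 103, 120, 113), (283, 148, 150, 142), (284, 207, 205, 189), (285, 204, 201, 187), (286, 207, 204, 190), (287, 200, 195, 182)]
```

Emit:
move_arm([
  {"grip": 0, "xyz": [-0.4, 0.45, 0], "angular": [0, 0, 0]},
  {"grip": 0, "xyz": [-0.4, 0.45, 5], "angular": [0, 0, 0]},
  {"grip": 0, "xyz": [-0.4, 0.45, 9], "angular": [0, 0, 0]},
  {"grip": 0, "xyz": [-0.4, 0.45, 13], "angular": [0, 0, 0]},
  {"grip": 0, "xyz": [-0.4, 0.45, 17], "angular": [0, 0, 0]},
  {"grip": 0, "xyz": [-0.4, 0.45, 21], "angular": [0, 0, 0]},
  {"grip": 0, "xyz": [-0.4, 0.45, 25], "angular": [0, 0, 0]},
  {"grip": 0, "xyz": [-0.4, 0.45, 25], "angular": [0, 0, 0]},
])

```text
time_s: 17.9
tcp_pos: [0.4716, 0.3434, 0.1616]
ee_rot: [[0.167, 0.986, -0.002], [0.986, -0.167, 0.001], [0.001, -0.002, -1.0]]
wrist_force: [-0.4, 0.5, -0.9]
gripper_width: 0.07
gripper_force: 30.0
```

The foot is in the slot with no contact force. Continuing down.

Emit:
move_arm([
  {"grip": 0, "xyz": [0, 0, 5], "angular": [0, 0, 0]},
  {"grip": 0, "xyz": [0, 0, 10], "angular": [0, 0, 0]},
  {"grip": 0, "xyz": [0, 0, 16], "angular": [0, 0, 0]},
  {"grip": 0, "xyz": [0, 0, 22], "angular": [0, 0, 0]},
  {"grip": 0, "xyz": [0, 0, 28], "angular": [0, 0, 0]},
  {"grip": 0, "xyz": [0, 0, 34], "angular": [0, 0, 0]},
  {"grip": 0, "xyz": [0, 0, 40], "angular": [0, 0, 0]},
  {"grip": 0, "xyz": [0, 0, 45], "angular": [0, 0, 0]},
  {"grip": 0, "xyz": [0, 0, 49], "angular": [0, 0, 0]},
  {"grip": 0, "xyz": [0, 0, 49], "angular": [0, 0, 0]},
])

```text
time_s: 18.9
tcp_pos: [0.4716, 0.3435, 0.1127]
ee_rot: [[0.167, 0.986, -0.002], [0.986, -0.167, 0.001], [0.001, -0.002, -1.0]]
wrist_force: [-0.1, -1.6, -1.5]
gripper_width: 0.065
gripper_force: 30.0
```

Emit:
move_arm([
  {"grip": 0, "xyz": [0, 0, 2], "angular": [0, 0, 0]},
  {"grip": 0, "xyz": [0, 0, 4], "angular": [0, 0, 0]},
  {"grip": 0, "xyz": [0, 0, 6], "angular": [0, 0, 0]},
  {"grip": 0, "xyz": [0, 0, 6], "angular": [0, 0, 0]},
  {"grip": 0, "xyz": [0, 0, 6], "angular": [0, 0, 0]},
])

```text
time_s: 19.4
tcp_pos: [0.4719, 0.3439, 0.1074]
ee_rot: [[0.167, 0.986, -0.001], [0.986, -0.167, 0.002], [0.002, -0.001, -1.0]]
wrist_force: [-1.4, 0.5, -1.5]
gripper_width: 0.067
gripper_force: 30.0
```

Emit:
move_arm([
  {"grip": 0, "xyz": [0, 0, 1], "angular": [0, 0, 0]},
  {"grip": 0, "xyz": [0, 0, 1.5], "angular": [0, 0, 0]},
  {"grip": 0, "xyz": [0, 0, 1.5], "angular": [0, 0, 0]},
])

```text
time_s: 19.7
tcp_pos: [0.4718, 0.3438, 0.1058]
ee_rot: [[0.167, 0.986, -0.001], [0.986, -0.167, 0.002], [0.002, -0.002, -1.0]]
wrist_force: [0.0, -0.5, -0.1]
gripper_width: 0.07
gripper_force: 30.0
```

Emit:
move_arm([
  {"grip": 0, "xyz": [0, 0, 1], "angular": [0, 0, 0]},
  {"grip": 0, "xyz": [0, 0, 1], "angular": [0, 0, 0]},
  {"grip": 0, "xyz": [0, 0, 1], "angular": [0, 0, 0]},
])

```text
time_s: 20.0
tcp_pos: [0.4718, 0.3438, 0.1049]
ee_rot: [[0.167, 0.986, -0.001], [0.986, -0.167, 0.002], [0.002, -0.002, -1.0]]
wrist_force: [-0.4, -0.2, -1.7]
gripper_width: 0.067
gripper_force: 30.0
```

Still hanging free, so I keep going in 1 mm steps.

Emit:
move_arm([
  {"grip": 0, "xyz": [0, 0, 1], "angular": [0, 0, 0]},
  {"grip": 0, "xyz": [0, 0, 1], "angular": [0, 0, 0]},
  {"grip": 0, "xyz": [0, 0, 1], "angular": [0, 0, 0]},
])

```text
time_s: 20.3
tcp_pos: [0.4718, 0.3438, 0.1039]
ee_rot: [[0.167, 0.986, -0.001], [0.986, -0.167, 0.002], [0.002, -0.001, -1.0]]
wrist_force: [0.0, 0.1, -0.5]
gripper_width: 0.065
gripper_force: 30.0
```

Emit:
move_arm([
  {"grip": 0, "xyz": [0, 0, 1], "angular": [0, 0, 0]},
  {"grip": 0, "xyz": [0, 0, 1], "angular": [0, 0, 0]},
  {"grip": 0, "xyz": [0, 0, 1], "angular": [0, 0, 0]},
])

```text
time_s: 20.6
tcp_pos: [0.472, 0.344, 0.1032]
ee_rot: [[0.167, 0.986, -0.001], [0.986, -0.167, 0.003], [0.002, -0.001, -1.0]]
wrist_force: [0.0, -0.3, 1.5]
gripper_width: 0.064
gripper_force: 30.0
```

Emit:
move_arm([
  {"grip": 0, "xyz": [0, 0, 0.7], "angular": [0, 0, 0]},
  {"grip": 0, "xyz": [0, 0, 0.7], "angular": [0, 0, 0]},
  {"grip": 0, "xyz": [0, 0, 0.7], "angular": [0, 0, 0]},
])

```text
time_s: 20.9
tcp_pos: [0.4722, 0.3442, 0.103]
ee_rot: [[0.167, 0.986, -0.0], [0.986, -0.167, 0.003], [0.003, -0.001, -1.0]]
wrist_force: [-0.4, -0.2, 5.3]
gripper_width: 0.067
gripper_force: 30.0
```

The plate rests on the floor: 5 N at the predicted height. I'll open slightly, check, then withdraw straight up.

Emit:
move_arm([
  {"grip": 0.1, "xyz": [0, 0, 0], "angular": [0, 0, 0]},
  {"grip": 0.15, "xyz": [0, 0, 0], "angular": [0, 0, 0]},
  {"grip": 0.22, "xyz": [0, 0, 0], "angular": [0, 0, 0]},
  {"grip": 0.22, "xyz": [0, 0, 0], "angular": [0, 0, 0]},
])

```text
time_s: 21.3
tcp_pos: [0.4717, 0.3437, 0.1018]
ee_rot: [[0.167, 0.986, -0.002], [0.986, -0.167, 0.002], [0.001, -0.002, -1.0]]
wrist_force: [-0.8, 0.6, -0.1]
gripper_width: 0.203
gripper_force: 0.0
```

Emit:
move_arm([
  {"grip": 0.22, "xyz": [0, 0, -5], "angular": [0, 0, 0]},
  {"grip": 0.22, "xyz": [0, 0, -12], "angular": [0, 0, 0]},
  {"grip": 0.22, "xyz": [0, 0, -22], "angular": [0, 0, 0]},
  {"grip": 0.22, "xyz": [0, 0, -40], "angular": [0, 0, 0]},
  {"grip": 0.22, "xyz": [0, 0, -70], "angular": [0, 0, 0]},
  {"grip": 0.22, "xyz": [0, 0, -110], "angular": [0, 0, 0]},
  {"grip": 0.22, "xyz": [0, 0, -140], "angular": [0, 0, 0]},
  {"grip": 0.22, "xyz": [0, 0, -140], "angular": [0, 0, 0]},
  {"grip": 0.22, "xyz": [0, 0, -140], "angular": [0, 0, 0]},
])

```text
time_s: 22.2
tcp_pos: [0.472, 0.3437, 0.2437]
ee_rot: [[0.167, 0.986, 0.0], [0.986, -0.167, 0.005], [0.005, -0.001, -1.0]]
wrist_force: [-0.1, 0.9, -1.4]
gripper_width: 0.219
gripper_force: 0.0
```

Run:
```python
from h import *
s,c=snap('wrist','w14');m=green(c["img"]);Rm=s["ee_rot"];p=s["tcp_pos"];print(p.round(4),s["wrist_force"].round(1))
for k in cv2.findContours(m,0,1)[0]:
    if cv2.contourArea(k)>60: print(cv2.boundingRect(k),cv2.contourArea(k))
F=np.array([.472,.344,.010])
for j in range(4):
    print(j,[proj(c,F+Rm@(np.array([x,38*j,0])/1e3)+[0,0,.1],s).round(0).ravel().tolist() for x in(-33,33)])
mk=m[:,255:300];print([(v,np.where(mk[v])[0][[0,-1]]+255) for v in range(150,260,6) if mk[v].any()])
```

```text
[0.472  0.3437 0.2437] [-0.1  0.9 -1.4]
(384, 159, 48, 89) 2912.0
(348, 159, 35, 89) 2122.0
(311, 158, 21, 90) 1340.0
(273, 158, 8, 89) 520.0
0 [[275.0, 247.0], [275.0, 162.0]]
1 [[324.0, 247.0], [327.0, 162.0]]
2 [[373.0, 247.0], [379.0, 163.0]]
3 [[420.0, 247.0], [429.0, 163.0]]
[(162, array([273, 279])), (168, array([273, 280])), (174, array([273, 279])), (180, array([273, 279])), (186, array([274, 279])), (192, array([273, 279])), (198, array([273, 279])), (204, array([274, 279])), (210, array([273, 279])), (216, array([273, 279])), (222, array([273, 279])), (228, array([273, 279])), (234, array([273, 279])), (240, array([273, 279])), (246, array([274, 279]))]
```

The released plate stands upright in line with the other three, spanning the same image rows (158–247), and the arm is clear. Handing in.

```bash
python3 -c "
from station import r
print(r.finish_job())"
```

```text
the job is handed in; nothing more can be done
None
```

The notched plate stands notch up in the rack's free slot, set down gently and released; the job is handed in at about 22 s of the 62 s allowed, and the hand-in call did not report a verdict.

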